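# Find the shaft flat and hold the pulley on it

### The job

Pinch the drive's upright shaft with one finger on its yellow set-screw flat and turn the shaft that way until the flat squarely faces the orange hex-key guide. Then pick up the belt pulley and, without forcing it, lower it level over the shaft with its red set screw facing the flat, until the screw is about halfway down the flat. Finish while still holding the pulley up there in the gripper, so the screw could be tightened, and leave the other things on the bench where they are.

Things in the scene. Friction and masses are not known exactly. Their poses are not given: they have to be found in the camera images.
- drive: Green gearmotor fixed to the bench on a steel plate 230 x 110 x 8 mm. Origin: on the bench plane under the vertical shaft axis, at the plate's centre. +x points from the shaft to the orange key guide, -x along the lying grey motor (60 mm thick, ending 160 mm from the axis, its black box up to 80 mm). Gearbox 100 x 90 mm, top at 70 mm, bearing boss of 52 mm diameter up to 78 mm.
- guide (a point): Mouth, nearest the shaft, of the orange hex-key guide: a tube 18 mm in diameter lying level, 22 mm long, on a thin steel post at the drive's +x side. The mouth is 90 mm from the shaft axis and 125 mm above the bench; the tube's top is at 134 mm.
- shaft (a joint): Turn of the shaft in rad, counter-clockwise seen from above: 0 when the flat faces the key guide (drive's +x), otherwise the angle of the flat's outward direction from the drive's +x. Starts between 0.6 and 2.4, stops at -3.1 and 3.1. Stiff bearing (about 0.05 N m): it stays where it is left.
- shaft_top (a point): Centre of the shaft's top end, 155 mm above the bench. The dark steel shaft is 20 mm in diameter and stands free from 78 mm up; its top 5 mm taper to 14 mm. From 100 mm to the top one side is cut to a flat: 17 mm across the flat. A short white stripe on the end runs from the centre towards the flat; the flat's side of the taper is yellow too.
- flat: The yellow set-screw flat of the shaft, 14 mm wide and 50 mm high (100 to 150 mm above the bench). Origin: centre of its face, 7 mm from the shaft axis, 125 mm above the bench; +x points straight out of the flat, z up.
- pulley: Loose aluminium belt pulley, 0.18 to 0.29 kg, lying flat on the bench. Origin: centre of its underside; z up along the through bore of 22.4 mm. Round toothed rim 60 mm in diameter, 14 mm high; above it a square hub 34 x 34 mm, 24 mm high (38 mm in all). +x points to the hub side with the set screw. Grip the hub across its two y sides, which are free.
- screw (a point): Outer end of the red set screw: 24 mm from the bore axis along the pulley's +x, 26 mm above its underside. The red head is 9 mm in diameter and sticks 7 mm out of the hub. Its tip, 8 mm wide and high, stands into the bore to 8.3 mm from the axis, so the pulley goes down over the shaft only with the screw over the flat.
- hub (a point): Centre of the hub's top face, on the bore axis, 38 mm above the pulley's underside.
- parts_bin: Bystander: open orange parts bin with bolts, 150 x 100 x 45 mm. Origin: centre of its underside.
- wrench: Bystander: steel wrench, 180 mm long, 8 mm thick, lying along its x. Origin: its middle, on the bench.
- screwdriver: Bystander: screwdriver with a red handle, 200 mm long, 26 mm thick, lying along its x. Origin: its middle, on the bench.
- jar: Bystander: amber jar with a black cap, 56 mm in diameter, 70 mm high. Origin: centre of its underside.

How it is judged (in metres and radians):
On the way, in this order (a step that is already met when the one before it is completed fails the run):
1. fingers pinch the shaft on its flat while the flat faces the key guide within 0.12 rad (value of joint shaft between -0.12 and 0.12 rad and contact force between the fingers and flat above 2 N), for 0.2 s.
2. the pulley is lifted off the bench in the fingers (height (world z) of pulley above 0.04 m and contact force between the fingers and pulley above 2 N), for 0.2 s.
At the end, for the whole second after the job is handed in: Flat within 0.2 rad of the key guide; pulley level (0.1 rad) on the shaft, centred within 4 mm, screw over the flat within 0.25 rad and within 12 mm of its mid-height; fingers grip it with over 2 N, it is still. Left alone it would slide lower: only the gripper carries it (value of joint shaft between -0.2 and 0.2 rad and horizontal distance between hub and shaft_top below 0.004 m and angle between pulley's own z axis and vertical below 0.1 rad and angle between the x axis of pulley and the x axis of flat, either way round below 0.25 rad and x of screw in the frame of flat above 0.008 m and z of screw in the frame of flat between -0.012 and 0.012 m and contact force between the fingers and pulley above 2 N and linear speed of pulley below 0.02 m/s); the arm keeps its last pose, push and grip.
It fails at once if a bystander is moved more than 30 mm (distance of any of parts_bin, wrench, screwdriver, jar from where it was at the start of the episode above 0.03 m).
It fails at once if the pulley is forced onto the drive or shaft with more than 40 N (contact force between pulley and drive above 40 N).
It also fails if it takes over 72 s, if anything falls off the work surface, if the arm or the gripper's body presses on something with over 40 N, if the wrist force passes 120 N, or if a joint passes its speed limit or range.

### The arm

A 6-joint arm with a two-finger parallel gripper is mounted at the origin on the work surface. World frame = base frame: x ahead of the robot, y to its left, z up, the work surface at z = 0. Lengths are in m, angles in degrees, forces in N, time in s.
With the tool pointing down it reaches from about 0.35 to 0.875 m from the base axis. Payload 4.2 kg.
Tool frame: the origin (TCP) lies on the centre line of the jaws, within the pads' length; the fingertips stand 19 mm ahead of it and the grasp point (between the pads) is the TCP; z points along the fingers, y is the line along which they close (so a half turn about z gives the same grasp; the last joint's range is limited). The gripper opens to 87 mm and grips with 3 to 60 N. Pads are 19 mm wide; open, the fingers measure 117 mm over their backs; the gripper's body (75 mm by 190 mm) begins 51 mm behind the grasp point.
Start: joints at [83.744, 22.042, 0.453, 0, -68.411, -14.817], TCP at [0.225, 0.583, 0.242] pointing down, gripper open.
Joint ranges: [-179.83, 179.83], [-69.29, 118.12], [-61.27, 80.66], [-181.25, 117.63], [-171.15, -9.14], [-177.46, 177.46]. Speed limits (degrees/s): [159.86, 159.86, 180, 180, 180, 180].

### API

Orientations are given as a 3x3 rotation matrix whose columns are the frame's x, y, z axes.
In Python, from station import sense, capture, finish_job, search_frame, masks_of gives the robot as it stands.
- The arm moves only by the tool drive_tool, never from a script. Its argument "rows" is a list of rows, each a list of 7 numbers: the opening in per cent of the stroke, from 0 (shut) to 100 (fully open), then the shift along the world's x, y, z in mm, then the turn, a rotation vector about the world's x, y, z in rad. In form: [[fingers, dx, dy, dz, wx, wy, wz], ...]. A call has 1 to 5 rows; each row shifts and turns the commanded pose from where the row before left it; what a row does not reach is not made up. A row lasts 1/12 s, in which the tool goes at most 41.7 mm and 7.16 degrees, less where a joint would pass 70% of its speed; a pose out of reach is approached as far as the arm can. A call is refused whole if a number of a shift passes 41.7 or a number of a turn 0.125, either way. A call with a gripper value outside its range is refused whole. The fingers move at their own pace and stop on an object; the grip force is fixed at half the most. Time passes only in rows, so rows that do not move let the fingers close. It gives the time, the measured TCP pose, the force, the opening and the grip force at its end, in the units of the state.
- sense(): the state, without advancing time (a new reading comes with each control period).
- capture(name): name is "side" or "top" or "wrist"; returns a dict with "frame" (384x512x3 uint8, red, green, blue), "z_map" (384x512 float32, m along the optical axis (not along the pixel's ray), 0 where there is no reading), "fx", "fy", "cx", "cy" (pixels), "R" (3x3) and "t" (3): a world point X has camera coordinates R X + t; the wrist camera has in their place "T_tool_cam" (4x4, takes a point from camera to tool coordinates, whose origin is the TCP and whose axes are the flange's). Camera axes: x right, y down, z forward; pixel columns grow to the right and rows downward; lengths in m; the calibration is good to about 2 mm. A picture is of the moment at which its call begins: read the wrist's pose just before it.
- finish_job(): hands the job in; it is judged then, once.
Trained networks look in a picture, given as the dict that the camera call returned (one of the last four; its "shot" number tells which), for a name from the list of things; names that differ only in an ending like _2 or _b are one class to them, and where a whole thing is asked for, a point or a joint stands for the part that bears it (a point fixed in the world has none). Each returns a list of dicts, best first, with "p" (0 to 1); they miss things now and then, are a little off and sometimes report something else, mostly with a low value. They report only what shows in the picture. A call takes as long as a camera call.
- search_frame(label, picture): "xy" ([column, row] in pixels, amid what is visible of it).
- masks_of(label, picture): "region" (384x512 bool, what is visible of it) and "xy" ([column, row] in pixels, amid what is visible of it).
The state is a dict: "time_s": time; "joints": joint angles; "joint_velocities": joint speeds; "effort": joint torques, N m; "tcp_pos": TCP position; "ee_rot": TCP orientation; "wrist_force": force on the tool from outside, world axes, zero at the start; "moment": the same for the moment, N m; "gripper_width": opening from 0.0 (shut) to 1.0 (fully open); "gripper_force": force on a finger pad.
Only numpy, scipy, OpenCV 4.12 (cv2) and the standard library are available. Lean on these libraries where they do the work, as an engineer would, in place of code of your own. Each camera call takes 0.05 s, during which the arm holds its last target. There are 200 camera calls.

## Working session

There is one attempt and no reset: what is moved stays moved. The work goes in short steps, Python scripts to look and compute and a tool call to move; the robot and the scene stay as the last step left them, time stands still between calls to the robot, and variables do not carry over. Pictures are saved under pics/ and viewed, at most 12 in all, crops included, and the job is handed in when it is done.

Besides the shell and the picture viewer there is one more tool, called as name(argument=value, ...), one argument or row to a line, values as JSON. drive_tool: Moves the arm, as the interface text tells. Its arguments: {"type":"object","properties":{"rows":{"type":"array"}},"required":["rows"]}

```bash
mkdir -p pics; ls; cat > h.py <<'E'
import numpy as np, cv2
from station import sense, capture, finish_job, search_frame, masks_of
def cam(name):
    s=sense(); c=capture(name)
    if 'R' not in c:
        T=np.array(c['T_tool_cam']); R=np.array(s['ee_rot']).reshape(3,3); p=np.array(s['tcp_pos'])
        Rwc=R@T[:3,:3]; twc=R@T[:3,3]+p
        c['Rw']=Rwc; c['tw']=twc
    else:
        R=np.array(c['R']); c['Rw']=R.T; c['tw']=-R.T@np.array(c['t'])
    return c
def cloud(c,m=None):
    z=c['z_map']; 
    if m is None: m=np.ones(z.shape,bool)
    v,u=np.nonzero(m&(z>0)); d=z[v,u]
    P=np.stack([(u-c['cx'])/c['fx']*d,(v-c['cy'])/c['fy']*d,d],1)
    return P@c['Rw'].T+c['tw'], c['frame'][v,u], np.stack([u,v],1)
def save(c,n): cv2.imwrite('pics/'+n,c['frame'][:,:,::-1])
E
python3 - <<'E'
from h import *
s=sense(); print({k:np.round(v,3).tolist() for k,v in s.items()})
ims=[]
for n in ['top','side']:
    c=cam(n); ims.append(c['frame']); print(n,c['tw'],c['Rw'][:,2])
    for l in ['drive','shaft','pulley','screw','guide','flat','parts_bin','wrench','screwdriver','jar']:
        try:
            r=masks_of(l,c)
        except Exception as e: print(l,e); continue
        if r:
            P,_,_=cloud(c,r[0]['region']); 
            print(n,l,round(r[0]['p'],2),np.round(r[0]['xy']),r[0]['region'].sum(),np.round(np.median(P,0),3) if len(P) else '',np.round(P.min(0),3),np.round(P.max(0),3))
cv2.imwrite('pics/a.png',cv2.resize(np.vstack(ims),(448*1,672))[:, :, ::-1][:600] if 0 else np.hstack(ims)[:,:,::-1][:, ::1] if 0 else cv2.resize(np.hstack(ims),(800,300))[:,:,::-1])
E
```

```text
pics
{'time_s': 0.0, 'joints': [83.746, 22.09, 0.379, -0.029, -68.411, -14.82], 'joint_velocities': [-0.027, 0.087, 0.029, 0.006, -0.026, -0.03], 'effort': [-0.0, -39.067, 18.741, 4.22, 0.011, -0.0], 'tcp_pos': [0.224, 0.583, 0.24], 'ee_rot': [[0.933, -0.36, -0.001], [-0.36, -0.933, -0.002], [0.0, 0.002, -1.0]], 'wrist_force': [-0.673, 0.132, -0.377], 'moment': [-0.022, -0.01, -0.032], 'gripper_force': 0.0, 'gripper_width': 0.998}
top [0.44213241 0.0169799  1.23661745] [ 0.18793867 -0.02428644 -0.98188045]
top drive 0.76 [322. 230.] 3368 [ 0.551 -0.184  0.063] [ 0.41  -0.255 -0.006] [ 0.702 -0.128  0.16 ]
top shaft 0.45 [325. 220.] 84 [ 0.567 -0.187  0.146] [ 0.559 -0.2    0.085] [ 0.577 -0.181  0.16 ]
top pulley 0.86 [190. 232.] 314 [0.541 0.173 0.017] [0.514 0.146 0.001] [0.573 0.204 0.044]
top screw 0.76 [191. 232.] 338 [0.541 0.173 0.016] [ 0.512  0.145 -0.   ] [0.573 0.204 0.044]
top guide 0.78 [317. 227.] 3415 [ 0.55  -0.185  0.063] [ 0.409 -0.258 -0.004] [ 0.702 -0.129  0.16 ]
top parts_bin 0.86 [248. 152.] 1802 [0.787 0.005 0.005] [ 0.729 -0.069 -0.005] [0.831 0.08  0.05 ]
to
[... 460 characters left out ...]
-0.091  0.156]
side pulley 0.65 [199. 201.] 245 [0.54  0.158 0.017] [ 0.514  0.139 -0.004] [0.586 0.214 0.04 ]
side screw 0.55 [198. 201.] 225 [0.54  0.158 0.019] [ 0.514  0.139 -0.001] [0.576 0.191 0.04 ]
side guide 0.63 [267. 262.] 3306 [ 0.54  -0.22   0.059] [ 0.41  -0.259 -0.004] [ 0.78  -0.05   0.156]
side parts_bin 0.87 [282. 199.] 1205 [0.79  0.005 0.018] [ 0.66  -0.179 -0.002] [0.835 0.081 0.131]
side wrench 0.85 [357. 306.] 474 [ 0.654 -0.444  0.007] [ 0.564 -0.463  0.   ] [ 0.745 -0.422  0.012]
side screwdriver 0.51 [157. 168.] 125 [0.503 0.428 0.018] [0.457 0.418 0.004] [0.556 0.439 0.027]
side jar 0.61 [222. 163.] 253 [0.728 0.3   0.043] [ 0.707  0.285 -0.003] [0.799 0.402 0.071]
```

View pics/a.png

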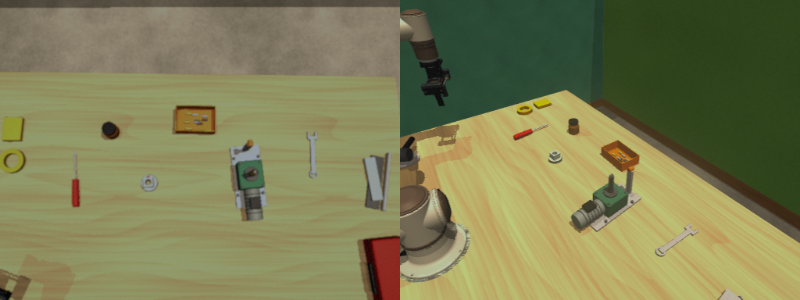

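The top view shows the drive at about (248,180) in the half-scale image, with the guide pointing up (roughly world +x). The pulley is at (149,183). Next I'll measure the drive yaw and look at crops.

```bash
python3 - <<'E'
from h import *
c=cam('top'); P,C,uv=cloud(c)
near=(abs(P[:,0]-.56)<.2)&(abs(P[:,1]+.19)<.13)
pl=near&(P[:,2]>.004)&(P[:,2]<.013)
r=cv2.minAreaRect(P[near&(P[:,2]>.004)&(P[:,2]<.16)][:,:2].astype(np.float32)); print('drive rect',r)
r=cv2.minAreaRect(P[pl][:,:2].astype(np.float32)); print('plate',r)
t=near&(P[:,2]>.149); print('top',P[t].mean(0),t.sum())
hsv=cv2.cvtColor(c['frame'],cv2.COLOR_RGB2HSV)[uv[:,1],uv[:,0]]
o=near&(P[:,2]>.11)&(hsv[:,0]<16)&(hsv[:,1]>150); print('guide',P[o].mean(0),P[o].min(0),P[o].max(0),o.sum())
a=c['frame'][170:290,280:370]; b=c['frame'][205:260,165:220]
s=cam('side'); d=s['frame'][200:320,210:320]
f=lambda x:cv2.resize(x,(None,None) if 0 else (int(x.shape[1]*500/x.shape[0]),500),interpolation=cv2.INTER_CUBIC)
im=np.hstack([f(a),f(d)]); im=cv2.resize(im,(800,int(im.shape[0]*800/im.shape[1]))); cv2.imwrite('pics/b.png',im[:,:,::-1]); print(im.shape)
w=cam('wrist'); print(np.round(w['T_tool_cam'],3),w['fx'])
E
```

```text
drive rect ((0.5605356097221375, -0.18975631892681122), (0.25904136896133423, 0.39753031730651855), 89.81291198730469)
plate ((0.5605356097221375, -0.18975631892681122), (0.25904136896133423, 0.39753031730651855), 89.81291198730469)
top [ 0.56909169 -0.19069184  0.1545314 ] 40
guide [ 0.66423899 -0.17772096  0.13001425] [ 0.65821419 -0.18598515  0.12122226] [ 0.67531231 -0.17380458  0.13524322] 15
(480, 800, 3)
[[ 0.    -0.962 -0.273  0.075]
 [ 1.     0.    -0.    -0.   ]
 [ 0.    -0.273  0.962 -0.144]
 [ 0.     0.     0.     1.   ]] 316.4509684771177
```

View pics/b.png

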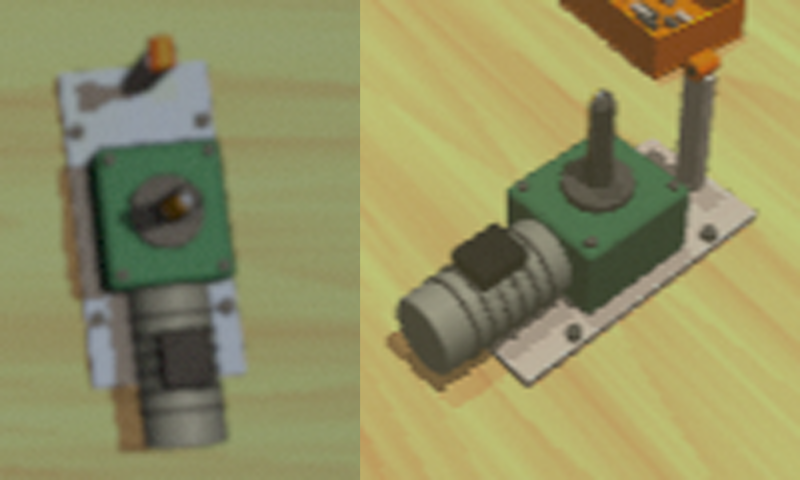

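drive_tool(
  rows=[
    [100, 22, -34, 5, 0, 0, 0],
    [100, 22, -34, 5, 0, 0, 0],
    [100, 22, -34, 5, 0, 0, 0],
    [100, 22, -34, 5, 0, 0, 0],
    [100, 22, -34, 5, 0, 0, 0],
  ],
)

```text
time_s: 1.67
tcp_pos: [0.3353, 0.4115, 0.2669]
ee_rot: [[0.933, -0.359, 0.0], [-0.359, -0.933, 0.0], [0.0, -0.0, -1.0]]
wrist_force: [0.3, 0.6, -0.7]
gripper_width: 1.0
gripper_force: 0.0
```

The crop shows the drive's +x tilted slightly to the left, so its yaw is about +7°. The yellow flat shows near (175,205), on the shaft's left or rear-left side, so θ is about 1.5–2 rad. I'll move on and look with the wrist camera.

drive_tool(
  rows=[
    [100, 24, -34, 5, 0, 0, 0],
    [100, 24, -34, 5, 0, 0, 0],
    [100, 24, -34, 5, 0, 0, 0],
    [100, 24, -34, 5, 0, 0, 0],
    [100, 24, -34, 5, 0, 0, 0],
  ],
)

```text
time_s: 2.08
tcp_pos: [0.4547, 0.2424, 0.2921]
ee_rot: [[0.933, -0.359, 0.001], [-0.359, -0.933, 0.001], [0.0, -0.001, -1.0]]
wrist_force: [0.8, 1.5, -0.3]
gripper_width: 0.998
gripper_force: 0.0
```

```bash
python3 - <<'E'
from h import *
c=cam('wrist'); save(c,'c.png'); s=sense(); print(np.round(s['tcp_pos'],3),s['time_s'])
for l in ['pulley','screw']:
    for r in masks_of(l,c)[:1]:
        P,_,_=cloud(c,r['region']); print(l,r['p'],r['xy'],r['region'].sum(),P.min(0),P.max(0))
P,C,uv=cloud(c)
near=(abs(P[:,0]-.543)<.06)&(abs(P[:,1]-.173)<.06)
h=near&(P[:,2]>.034)&(P[:,2]<.045); r=cv2.minAreaRect(P[h][:,:2].astype(np.float32)); print('hub',h.sum(),P[h].mean(0),r)
hsv=cv2.cvtColor(c['frame'],cv2.COLOR_RGB2HSV)[uv[:,1],uv[:,0]]
d=near&((hsv[:,0]<8)|(hsv[:,0]>172))&(hsv[:,1]>120); print('red',d.sum(),P[d].mean(0),uv[d].mean(0))
E
```

```text
[0.458 0.238 0.293] 2.1333
pulley 0.82 [270.6, 76.6] 1725 [ 0.51241409  0.1436646  -0.00112093] [0.57359723 0.20589739 0.04157363]
screw 0.68 [276.0, 70.0] 1832 [ 0.50995341  0.1436646  -0.00112093] [0.5746433  0.20589739 0.04157363]
hub 608 [0.54205519 0.17534162 0.03847595] ((0.5417203903198242, 0.17538584768772125), (0.034018706530332565, 0.03416801616549492), 6.330161094665527)
red 1 [0.56477026 0.1749356  0.02997184] [274.  53.]
```

View pics/c.png

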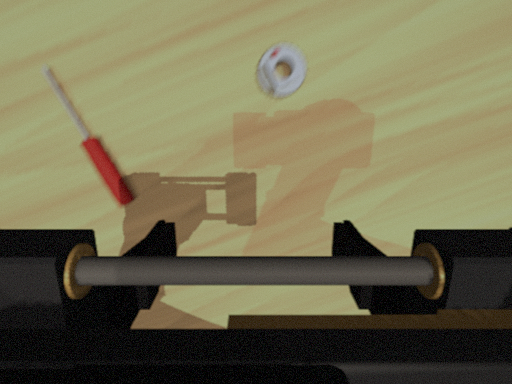

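The pulley is at (0.542, 0.175) with its hub top at 0.038, and the red screw at pixel (274,53) faces roughly world +x (yaw about 6°). The screwdriver is well to the left. Next is the shaft.

drive_tool(
  rows=[
    [100, 3, -37, 3, 0, 0, 0.1],
    [100, 3, -37, 3, 0, 0, 0.1],
    [100, 3, -37, 3, 0, 0, 0.1],
    [100, 3, -37, 3, 0, 0, 0.1],
    [100, 3, -37, 0, 0, 0, 0.1],
  ],
)

```text
time_s: 2.65
tcp_pos: [0.4688, 0.0588, 0.3041]
ee_rot: [[0.99, 0.139, 0.001], [0.139, -0.99, 0.001], [0.001, -0.0, -1.0]]
wrist_force: [0.4, -0.4, 0.9]
gripper_width: 1.002
gripper_force: 0.0
```

drive_tool(
  rows=[
    [100, 5, -37, 0, 0, 0, 0.1],
    [100, 5, -37, 0, 0, 0, 0.1],
    [100, 5, -37, 0, 0, 0, 0],
    [100, 5, -37, 0, 0, 0, 0],
    [100, 5, -37, 0, 0, 0, 0],
  ],
)

```text
time_s: 3.07
tcp_pos: [0.4941, -0.1263, 0.3035]
ee_rot: [[0.945, 0.328, 0.0], [0.328, -0.945, 0.0], [0.0, -0.0, -1.0]]
wrist_force: [1.2, -0.2, -0.3]
gripper_width: 0.998
gripper_force: 0.0
```

drive_tool(
  rows=[
    [100, 0, -30, 0, 0, 0, 0],
    [100, 0, 0, 0, 0, 0, 0],
    [100, 0, 0, 0, 0, 0, 0],
  ],
)

```text
time_s: 3.32
tcp_pos: [0.494, -0.1561, 0.3028]
ee_rot: [[0.946, 0.325, -0.001], [0.325, -0.946, 0.0], [-0.001, -0.001, -1.0]]
wrist_force: [-0.2, 0.6, -0.3]
gripper_width: 1.004
gripper_force: 0.0
```

```bash
cat > look.py <<'E'
from h import *
import sys
c=cam('wrist'); save(c,sys.argv[1]); s=sense(); print(np.round(s['tcp_pos'],3),s['time_s'])
P,C,uv=cloud(c)
near=(abs(P[:,0]-.567)<.2)&(abs(P[:,1]+.19)<.15)
hsv=cv2.cvtColor(c['frame'],cv2.COLOR_RGB2HSV)[uv[:,1],uv[:,0]]
x0=np.array([.567,-.19])
sh=near&(P[:,2]>.145)&(P[:,2]<.165)&(np.hypot(*(P[:,:2]-x0).T)<.02)
tp=sh&(P[:,2]>.152); 
print('top',tp.sum(),P[tp].mean(0),P[tp].min(0),P[tp].max(0),uv[tp].mean(0))
if tp.sum()>5: print(cv2.minEnclosingCircle(P[tp][:,:2].astype(np.float32)))
col=near&(P[:,2]>.085)&(P[:,2]<.165)&(np.hypot(*(P[:,:2]-x0).T)<.02)
print('hue',np.histogram(hsv[col][:,0],bins=[0,8,16,24,32,40,60,180]))
y=col&(hsv[:,0]>12)&(hsv[:,0]<38)&(hsv[:,1]>130); print('yellow',y.sum(),P[y].mean(0) if y.sum() else '',uv[y].mean(0) if y.sum() else '')
o=near&(P[:,2]>.112)&(P[:,2]<.14)&(hsv[:,0]<18)&(hsv[:,1]>150)&(P[:,0]>.62); print('guide',o.sum(),P[o].mean(0) if o.sum() else '')
g=near&(P[:,2]>.066)&(P[:,2]<.074)&(hsv[:,0]>40)&(hsv[:,0]<90); print('gear',g.sum(),cv2.minAreaRect(P[g][:,:2].astype(np.float32)) if g.sum()>9 else '')
E
python3 look.py d.png
```

```text
[ 0.494 -0.155  0.303] 3.3667
top 291 [ 0.5693392  -0.1911094   0.15487785] [ 0.55969227 -0.19991969  0.15201311] [ 0.57765322 -0.18236415  0.15828778] [318.24742268 115.81443299]
((0.5690523386001587, -0.19106368720531464), 0.009466977789998055)
hue (array([ 18, 127, 301,  26,  10,  18,  68]), array([  0,   8,  16,  24,  32,  40,  60, 180]))
yellow 137 [ 0.5658967  -0.1852515   0.13640561] [307.58394161 116.2919708 ]
guide 244 [ 0.66271926 -0.18040979  0.13111771]
gear 4721 ((0.5603275299072266, -0.1915321946144104), (0.2056318074464798, 0.08875152468681335), 5.650788307189941)
```

View pics/d.png

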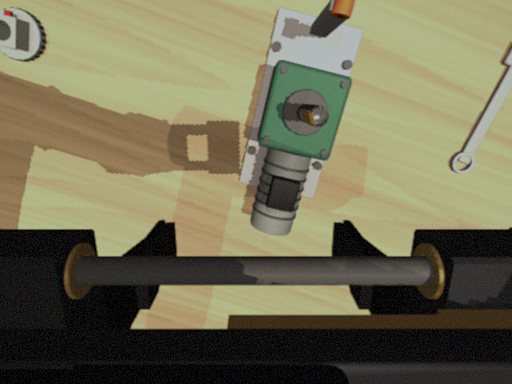

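The shaft top is at pixel (318,115), which puts the axis at (0.569, −0.191). The guide direction is about 6°, and the flat normal is roughly 119° in world. I'll take one closer look.

drive_tool(
  rows=[
    [100, 0, 0, -30, 0, 0, 0.1],
    [100, 0, 0, -30, 0, 0, 0.1],
    [100, 0, 0, -20, 0, 0, 0],
    [100, 0, 0, 0, 0, 0, 0],
  ],
)

```text
time_s: 3.7
tcp_pos: [0.4913, -0.1535, 0.219]
ee_rot: [[0.861, 0.509, -0.009], [0.509, -0.861, 0.002], [-0.007, -0.006, -1.0]]
wrist_force: [-1.1, -0.7, -1.0]
gripper_width: 1.001
gripper_force: 0.0
```

```bash
python3 look.py e.png; python3 - <<'E'
import cv2,numpy as np
from h import *
c=cam('wrist')
s=sense(); ax=np.array([.569,-.191,.155]); q=c['Rw'].T@(ax-c['tw']); u,v=int(q[0]/q[2]*c['fx']+c['cx']),int(q[1]/q[2]*c['fy']+c['cy']); print(u,v)
P,C,uv=cloud(c); hsv=cv2.cvtColor(c['frame'],cv2.COLOR_RGB2HSV)[uv[:,1],uv[:,0]]
R=np.hypot(*(P[:,:2]-ax[:2]).T)
y=(R<.013)&(P[:,2]>.1)&(P[:,2]<.148)&(hsv[:,0]>12)&(hsv[:,0]<38)&(hsv[:,1]>120)
Q=P[y]; n=np.linalg.svd(Q-Q.mean(0))[2]; print(y.sum(),Q.mean(0),n)
b=Q[:,:2]-ax[:2]; print('angs',np.degrees(np.arctan2(*b.mean(0)[::-1])))
w=(R<.006)&(P[:,2]>.151)&(hsv[:,1]<60)&(hsv[:,2]>130); print('white',w.sum(),P[w].mean(0) if w.sum() else '',np.degrees(np.arctan2(*(P[w].mean(0)-ax)[[1,0]])) if w.sum() else '')
v0,u0=max(0,v-40),max(0,u-40)
cv2.imwrite('pics/e2.png',cv2.resize(c['frame'][v0:v0+90,u0:u0+90],(600,600),interpolation=cv2.INTER_CUBIC)[:,:,::-1])
E
```

```text
[ 0.493 -0.154  0.222] 3.75
top 557 [ 0.56928287 -0.1907275   0.15488884] [ 0.55994834 -0.20035854  0.15201359] [ 0.57812854 -0.18202222  0.15739745] [364.70736086 140.51705566]
((0.56882244348526, -0.19076217710971832), 0.009733584709465504)
hue (array([ 45, 210, 773,  63,  24,  36, 143]), array([  0,   8,  16,  24,  32,  40,  60, 180]))
yellow 442 [ 0.56592106 -0.18532287  0.13587483] [347.28506787 137.31221719]
guide 406 [ 0.6605145  -0.18165074  0.13075561]
gear 7074 ((0.5601193904876709, -0.19176167249679565), (0.20674899220466614, 0.0891943871974945), 5.632221221923828)
360 142
290 [ 0.56618785 -0.18484345  0.12808594] [[-1.43386765e-02 -1.02171202e-02  9.99844994e-01]
 [ 8.39150472e-01  5.43614849e-01  1.75892119e-02]
 [-5.43710297e-01  8.39272605e-01  7.78983765e-04]]
angs 114.54971226166418
white 53 [ 0.56814314 -0.19002109  0.15581136] 131.19635108864966
```

View pics/e2.png

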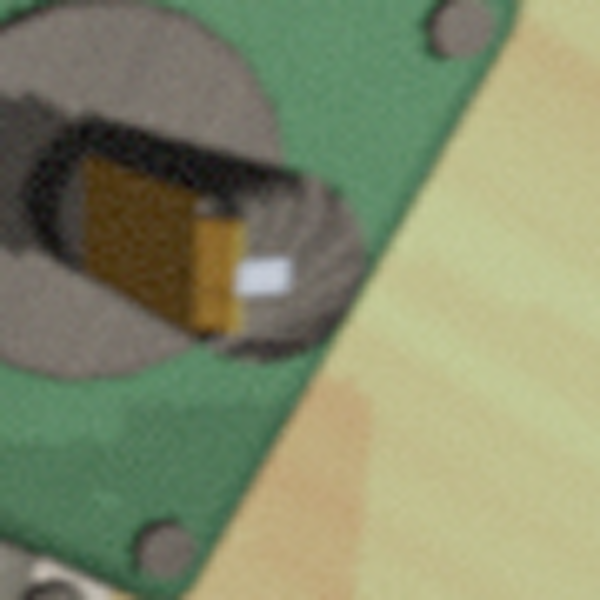

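The stripe points left and slightly down, and the plane fit agrees with it, so the flat normal is at about 123°. The drive yaw is about 5.7°, so the shaft has to turn −117°. I'll align over the shaft and descend.

drive_tool(
  rows=[
    [100, 26, -13, 0, 0, 0, 0.042],
    [100, 26, -13, 0, 0, 0, 0],
    [100, 25, -12, 0, 0, 0, 0],
    [100, 0, 0, 0, 0, 0, 0],
    [100, 0, 0, 0, 0, 0, 0],
  ],
)

```text
time_s: 4.22
tcp_pos: [0.5727, -0.1936, 0.2247]
ee_rot: [[0.84, 0.543, 0.003], [0.543, -0.84, -0.0], [0.002, 0.002, -1.0]]
wrist_force: [-0.8, 0.2, -0.3]
gripper_width: 0.998
gripper_force: 0.0
```

drive_tool(
  rows=[
    [100, 0, 0, -32, 0, 0, 0],
    [100, 0, 0, -32, 0, 0, 0],
    [100, 0, 0, -32, 0, 0, 0],
    [100, 0, 0, 0, 0, 0, 0],
    [100, 0, 0, 0, 0, 0, 0],
  ],
)

```text
time_s: 4.63
tcp_pos: [0.5703, -0.1933, 0.1278]
ee_rot: [[0.839, 0.544, -0.002], [0.544, -0.839, -0.0], [-0.002, -0.001, -1.0]]
wrist_force: [0.8, 0.8, 0.2]
gripper_width: 1.001
gripper_force: 0.0
```

Close gently, then check the force.

drive_tool(
  rows=[
    [60, 0, 1, -2, 0, 0, 0],
    [30, 0, 0, 0, 0, 0, 0],
    [0, 0, 0, 0, 0, 0, 0],
    [0, 0, 0, 0, 0, 0, 0],
    [0, 0, 0, 0, 0, 0, 0],
  ],
)

```text
time_s: 5.05
tcp_pos: [0.5715, -0.1928, 0.1266]
ee_rot: [[0.84, 0.543, 0.002], [0.543, -0.84, -0.0], [0.002, 0.001, -1.0]]
wrist_force: [-0.1, -0.2, -0.5]
gripper_width: 0.709
gripper_force: 0.0
```

drive_tool(
  rows=[
    [0, 0, 0, 0, 0, 0, 0],
    [0, 0, 0, 0, 0, 0, 0],
    [0, 0, 0, 0, 0, 0, 0],
    [0, 0, 0, 0, 0, 0, 0],
    [0, 0, 0, 0, 0, 0, 0],
  ],
)

```text
time_s: 5.47
tcp_pos: [0.571, -0.1928, 0.1253]
ee_rot: [[0.84, 0.543, -0.0], [0.543, -0.84, -0.0], [-0.0, -0.0, -1.0]]
wrist_force: [-0.1, -0.0, -0.2]
gripper_width: 0.327
gripper_force: 0.0
```

drive_tool(
  rows=[
    [0, 0, 0, 0, 0, 0, 0],
    [0, 0, 0, 0, 0, 0, 0],
    [0, 0, 0, 0, 0, 0, 0],
    [0, 0, 0, 0, 0, 0, 0],
    [0, 0, 0, 0, 0, 0, 0],
  ],
)

```text
time_s: 5.88
tcp_pos: [0.5707, -0.1925, 0.1253]
ee_rot: [[0.84, 0.543, -0.001], [0.543, -0.84, 0.0], [-0.0, -0.001, -1.0]]
wrist_force: [-1.9, 2.3, 1.1]
gripper_width: 0.191
gripper_force: 29.9
```

The width is 16.6 mm, which matches the 17 mm across the flat, so the flat is pinched. Now turn by −2.05 rad.

drive_tool(
  rows=[
    [0, -0.15, 0, 0, 0, 0, -0.1],
    [0, -0.15, 0, 0, 0, 0, -0.1],
    [0, -0.15, 0, 0, 0, 0, -0.1],
    [0, -0.15, 0, 0, 0, 0, -0.1],
    [0, -0.15, 0, 0, 0, 0, -0.1],
  ],
)

```text
time_s: 6.3
tcp_pos: [0.5702, -0.1931, 0.1253]
ee_rot: [[0.998, 0.069, -0.0], [0.069, -0.998, -0.0], [-0.0, 0.0, -1.0]]
wrist_force: [-0.6, 0.0, -0.4]
gripper_width: 0.189
gripper_force: 30.0
```

drive_tool(
  rows=[
    [0, -0.15, 0, 0, 0, 0, -0.1],
    [0, -0.15, 0, 0, 0, 0, -0.1],
    [0, -0.15, 0, 0, 0, 0, -0.1],
    [0, -0.15, 0, 0, 0, 0, -0.1],
    [0, -0.15, 0, 0, 0, 0, -0.1],
  ],
)

```text
time_s: 6.72
tcp_pos: [0.5695, -0.1934, 0.1253]
ee_rot: [[0.909, -0.417, 0.0], [-0.417, -0.909, -0.001], [0.0, 0.001, -1.0]]
wrist_force: [0.3, -1.5, -0.7]
gripper_width: 0.19
gripper_force: 30.0
```

drive_tool(
  rows=[
    [0, -0.1, 0.1, 0, 0, 0, -0.1],
    [0, -0.1, 0.1, 0, 0, 0, -0.1],
    [0, -0.1, 0.1, 0, 0, 0, -0.1],
    [0, -0.1, 0.1, 0, 0, 0, -0.1],
    [0, -0.1, 0.1, 0, 0, 0, -0.1],
  ],
)

```text
time_s: 7.13
tcp_pos: [0.5686, -0.1934, 0.1253]
ee_rot: [[0.597, -0.802, -0.001], [-0.802, -0.597, -0.001], [0.001, 0.001, -1.0]]
wrist_force: [-1.6, -2.8, 0.4]
gripper_width: 0.191
gripper_force: 30.0
```

drive_tool(
  rows=[
    [0, -0.1, 0.1, 0, 0, 0, -0.1],
    [0, -0.1, 0.1, 0, 0, 0, -0.1],
    [0, -0.1, 0.1, 0, 0, 0, -0.1],
    [0, -0.1, 0.1, 0, 0, 0, -0.1],
    [0, 0, 0.1, 0, 0, 0, -0.1],
  ],
)

```text
time_s: 7.55
tcp_pos: [0.5679, -0.1929, 0.1253]
ee_rot: [[0.139, -0.99, -0.001], [-0.99, -0.139, -0.001], [0.001, 0.001, -1.0]]
wrist_force: [-1.4, -1.9, 0.9]
gripper_width: 0.188
gripper_force: 29.9
```

drive_tool(
  rows=[
    [0, 0, 0, 0, 0, 0, -0.05],
    [0, 0, 0, 0, 0, 0, 0],
    [0, 0, 0, 0, 0, 0, 0],
    [0, 0, 0, 0, 0, 0, 0],
  ],
)

```text
time_s: 7.88
tcp_pos: [0.5679, -0.1928, 0.1253]
ee_rot: [[0.096, -0.995, -0.001], [-0.995, -0.096, -0.001], [0.001, 0.002, -1.0]]
wrist_force: [-2.5, -5.5, 0.4]
gripper_width: 0.191
gripper_force: 29.9
```

```bash
python3 - <<'E'
from h import *
s=sense(); R=np.array(s['ee_rot']); print(np.degrees(np.arctan2(R[1,1],R[0,1])),s['tcp_pos'],s['joints'],s['moment'])
c=cam('wrist'); t=cam('top')
cv2.imwrite('pics/f.png',np.hstack([c['frame'],cv2.resize(t['frame'][170:290,280:370],(288,384),interpolation=cv2.INTER_CUBIC)])[:,:,::-1])
E
```

```text
-174.50847727984964 [ 0.56789678 -0.19282598  0.12529748] [ -3.26932816  25.60245087 -12.01421359   0.08179323 -52.46107128
   8.71100977] [-1.33713384  0.51003438 -0.04431496]
```

View pics/f.png

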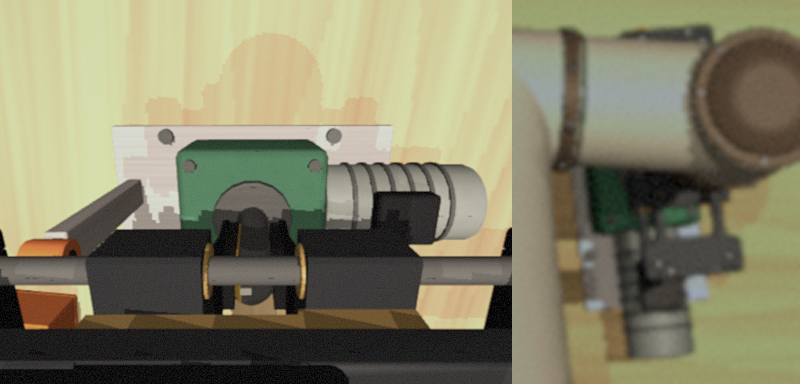

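The plate is square in the wrist view, and the pads hold the shaft with the flat on the guide side at left. Now release and rise.

drive_tool(
  rows=[
    [60, 0, 0, 0, 0, 0, 0],
    [60, 0, 0, 0, 0, 0, 0],
    [60, 0, 0, 0, 0, 0, 0],
    [60, 0, 0, 0, 0, 0, 0],
    [60, 0, 0, 0, 0, 0, 0],
  ],
)

```text
time_s: 8.4
tcp_pos: [0.569, -0.1915, 0.1255]
ee_rot: [[0.096, -0.995, 0.001], [-0.995, -0.096, 0.0], [-0.0, -0.001, -1.0]]
wrist_force: [-0.3, -0.5, 0.4]
gripper_width: 0.482
gripper_force: 0.0
```

drive_tool(
  rows=[
    [60, 0, 0, 20, 0, 0, 0],
    [80, 0, 0, 35, 0, 0, 0],
    [80, 0, 0, 35, 0, 0, 0],
    [80, 0, 0, 35, 0, 0, 0],
    [80, -20, 20, 10, 0, 0, 0.12],
  ],
)

```text
time_s: 8.82
tcp_pos: [0.5535, -0.174, 0.2664]
ee_rot: [[0.214, -0.977, 0.012], [-0.977, -0.214, -0.004], [0.006, -0.011, -1.0]]
wrist_force: [0.4, 0.7, 1.4]
gripper_width: 0.768
gripper_force: 0.0
```

drive_tool(
  rows=[
    [80, -24, 28, 0, 0, 0, 0.12],
    [80, -24, 28, 0, 0, 0, 0.12],
    [80, -24, 28, 0, 0, 0, 0.12],
    [80, 0, 28, 0, 0, 0, 0.12],
    [80, 0, 0, 0, 0, 0, 0.12],
  ],
)

```text
time_s: 9.23
tcp_pos: [0.4756, -0.0567, 0.2613]
ee_rot: [[0.735, -0.678, 0.002], [-0.678, -0.735, 0.001], [0.001, -0.003, -1.0]]
wrist_force: [0.3, 0.7, -0.7]
gripper_width: 0.798
gripper_force: 0.0
```

```bash
cat > fl.py <<'E'
from h import *
import sys
c=cam('wrist'); s=sense(); ax=np.array([.569,-.191,.155])
P,C,uv=cloud(c); hsv=cv2.cvtColor(c['frame'],cv2.COLOR_RGB2HSV)[uv[:,1],uv[:,0]]
R=np.hypot(*(P[:,:2]-ax[:2]).T)
T=P[(R<.02)&(P[:,2]>.152)&(P[:,2]<.16)]; print('top',len(T),cv2.minEnclosingCircle(T[:,:2].astype(np.float32)) if len(T)>5 else '')
y=(R<.013)&(P[:,2]>.1)&(P[:,2]<.148)&(hsv[:,0]>12)&(hsv[:,0]<38)&(hsv[:,1]>120)
Q=P[y]; print(y.sum()); 
if y.sum()>10: print(Q.mean(0),np.linalg.svd(Q-Q.mean(0))[2][2])
w=(R<.008)&(P[:,2]>.151)&(hsv[:,1]<60)&(hsv[:,2]>130); print('white',w.sum(),P[w].mean(0) if w.sum() else '')
g=(P[:,2]>.066)&(P[:,2]<.074)&(hsv[:,0]>40)&(hsv[:,0]<90)&(R<.09); print('gear',g.sum(),cv2.minAreaRect(P[g][:,:2].astype(np.float32)) if g.sum()>9 else '')
q=c['Rw'].T@(ax-c['tw']); u,v=int(q[0]/q[2]*c['fx']+c['cx']),int(q[1]/q[2]*c['fy']+c['cy']); print(u,v,s['tcp_pos'])
v0,u0=max(0,v-50),max(0,u-50)
cv2.imwrite('pics/'+sys.argv[1],cv2.resize(c['frame'][v0:v0+100,u0:u0+100],(600,600),interpolation=cv2.INTER_CUBIC)[:,:,::-1])
E
python3 fl.py g.png
```

```text
top 0 
0
white 0 
gear 4077 ((0.5536102056503296, -0.17063334584236145), (0.12315245717763901, 0.0719723328948021), 41.20390701293945)
306 -30 [ 0.47622828 -0.05776633  0.26128482]
```

View pics/g.png

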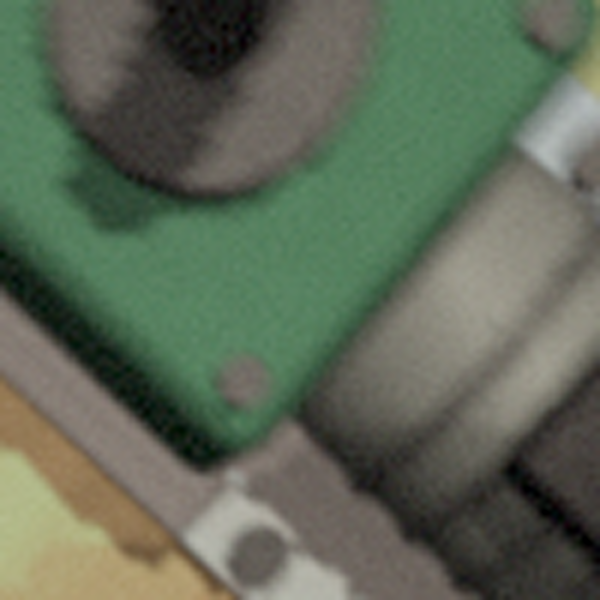

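The shaft is out of view here, so I'll check it when I come back. The two pinches put the axis at (0.5694, −0.1915), which agrees with vision. On to the pulley.

drive_tool(
  rows=[
    [80, 2, 30, 0, 0, 0, 0.11],
    [80, 2, 30, 0, 0, 0, 0.11],
    [80, 2, 30, 0, 0, 0, 0.11],
    [80, 2, 30, -10, 0, 0, 0.11],
    [80, 2, 30, -10, 0, 0, 0.11],
  ],
)

```text
time_s: 9.7
tcp_pos: [0.4871, 0.0916, 0.2409]
ee_rot: [[0.979, -0.202, 0.002], [-0.202, -0.979, 0.001], [0.002, -0.002, -1.0]]
wrist_force: [0.9, -0.6, 0.2]
gripper_width: 0.801
gripper_force: 0.0
```

drive_tool(
  rows=[
    [80, 2, 30, -15, 0, 0, 0.11],
    [80, 2, 30, -15, 0, 0, 0.11],
    [80, 0, 18, -10, 0, 0, 0.085],
    [80, 0, 0, 0, 0, 0, 0],
    [80, 0, 0, 0, 0, 0, 0],
  ],
)

```text
time_s: 10.12
tcp_pos: [0.4905, 0.1686, 0.1996]
ee_rot: [[0.995, 0.098, -0.002], [0.098, -0.995, -0.001], [-0.002, 0.001, -1.0]]
wrist_force: [-0.0, -0.1, -0.4]
gripper_width: 0.803
gripper_force: 0.0
```

```bash
python3 - <<'E'
from h import *
s=sense(); R=np.array(s['ee_rot']); print('yaw',np.degrees(np.arctan2(R[1,0],R[0,0])),s['tcp_pos'])
c=cam('wrist'); P,C,uv=cloud(c)
near=(abs(P[:,0]-.542)<.05)&(abs(P[:,1]-.175)<.05)
for a,b in[(.035,.043),(.011,.045)]:
    h=near&(P[:,2]>a)&(P[:,2]<b); print('hub',h.sum(),P[h].mean(0),cv2.minAreaRect(P[h][:,:2].astype(np.float32)))
hsv=cv2.cvtColor(c['frame'],cv2.COLOR_RGB2HSV)[uv[:,1],uv[:,0]]
d=near&((hsv[:,0]<8)|(hsv[:,0]>172))&(hsv[:,1]>100); print('red',d.sum(),P[d].mean(0),uv[d].mean(0))
save(c,'h.png')
E
```

```text
yaw 5.600987730401908 [0.49051888 0.16859623 0.1996123 ]
hub 894 [0.54174478 0.17518366 0.03852466] ((0.5413914918899536, 0.1751999855041504), (0.03389609232544899, 0.03385859355330467), 6.5907979011535645)
hub 2443 [0.54317004 0.1753574  0.02412062] ((0.5417541861534119, 0.17505869269371033), (0.06042338162660599, 0.0606449618935585), 3.4469146728515625)
red 1779 [0.51503096 0.17827705 0.27336639] [219.75210793 327.87408657]
```

View pics/h.png

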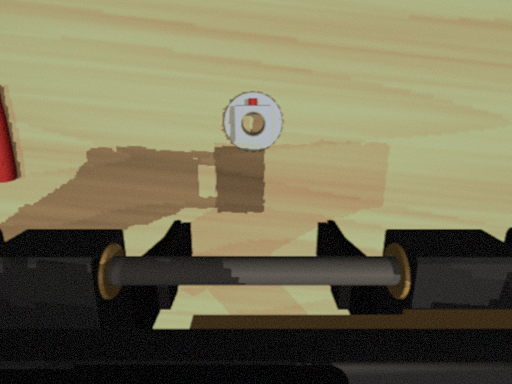

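The pulley is at (0.5415, 0.1752) with its yaw at 6.5°. The red screw is at pixel (253,102), straight ahead of the tool. Move over it and descend.

drive_tool(
  rows=[
    [80, 26, 3.5, -20, 0, 0, 0.012],
    [80, 25, 3, -20, 0, 0, 0],
    [80, 0, 0, -20, 0, 0, 0],
    [80, 0, 0, -20, 0, 0, 0],
    [80, 0, 0, -20, 0, 0, 0],
  ],
)

```text
time_s: 10.58
tcp_pos: [0.5426, 0.1734, 0.1003]
ee_rot: [[0.994, 0.107, 0.001], [0.107, -0.994, 0.001], [0.002, -0.001, -1.0]]
wrist_force: [0.0, -0.1, 0.3]
gripper_width: 0.8
gripper_force: 0.0
```

drive_tool(
  rows=[
    [80, 0, 0, -20, 0, 0, 0],
    [60, 0, 0, -20, 0, 0, 0],
    [60, 0, 0, -15, 0, 0, 0],
    [60, 0, 0, -8, 0, 0, 0],
    [60, 0, 0, 0, 0, 0, 0],
  ],
)

```text
time_s: 11.0
tcp_pos: [0.5412, 0.1733, 0.0363]
ee_rot: [[0.994, 0.108, -0.002], [0.108, -0.994, -0.001], [-0.002, 0.001, -1.0]]
wrist_force: [0.4, -0.1, 1.1]
gripper_width: 0.626
gripper_force: 0.0
```

drive_tool(
  rows=[
    [50, 0, 1.8, 0, 0, 0, 0],
    [30, 0, 0, 0, 0, 0, 0],
    [10, 0, 0, 0, 0, 0, 0],
    [0, 0, 0, 0, 0, 0, 0],
    [0, 0, 0, 0, 0, 0, 0],
  ],
)

```text
time_s: 11.42
tcp_pos: [0.5422, 0.1766, 0.0387]
ee_rot: [[0.994, 0.111, 0.002], [0.111, -0.994, 0.001], [0.002, -0.0, -1.0]]
wrist_force: [-0.6, -1.7, 4.8]
gripper_width: 0.386
gripper_force: 30.0
```

drive_tool(
  rows=[
    [0, 0, 0, 0, 0, 0, 0],
    [0, 0, 0, 0, 0, 0, 0],
    [0, 0, 0, 0, 0, 0, 0],
    [0, 0, 0, 0, 0, 0, 0],
  ],
)

```text
time_s: 11.75
tcp_pos: [0.5422, 0.1766, 0.0387]
ee_rot: [[0.994, 0.111, 0.002], [0.111, -0.994, 0.0], [0.002, -0.0, -1.0]]
wrist_force: [-0.7, -1.4, 6.0]
gripper_width: 0.392
gripper_force: 30.0
```

Gripped at 0.392 × 87 mm = 34 mm, which matches the hub. Lift and carry.

drive_tool(
  rows=[
    [0, 0, 0, 15, 0, 0, 0],
    [0, 0, 0, 35, 0, 0, 0],
    [0, 0, 0, 40, 0, 0, 0],
    [0, 0, 0, 40, 0, 0, 0],
    [0, 0, 0, 40, 0, 0, 0],
  ],
)

```text
time_s: 12.17
tcp_pos: [0.5405, 0.1763, 0.2083]
ee_rot: [[0.994, 0.111, -0.002], [0.111, -0.994, -0.0], [-0.002, -0.0, -1.0]]
wrist_force: [1.3, -0.1, -3.4]
gripper_width: 0.385
gripper_force: 30.0
```

drive_tool(
  rows=[
    [0, -5, -30, 20, 0, 0, 0],
    [0, -5, -35, 20, 0, 0, 0],
    [0, -5, -38, 5, 0, 0, 0],
    [0, -5, -38, 0, 0, 0, 0],
    [0, -5, -38, 0, 0, 0, 0],
  ],
)

```text
time_s: 12.58
tcp_pos: [0.5155, -0.0035, 0.2524]
ee_rot: [[0.994, 0.112, 0.0], [0.112, -0.994, 0.001], [0.0, -0.001, -1.0]]
wrist_force: [0.7, 0.5, -2.9]
gripper_width: 0.388
gripper_force: 30.0
```

drive_tool(
  rows=[
    [0, -5, -38, 0, 0, 0, 0],
    [0, -5, -38, 0, 0, 0, 0],
    [0, -5, -38, 0, 0, 0, 0],
    [0, 0, -38, 0, 0, 0, 0],
    [0, 0, -20, 0, 0, 0, 0],
  ],
)

```text
time_s: 13.0
tcp_pos: [0.5003, -0.1772, 0.2517]
ee_rot: [[0.994, 0.108, -0.001], [0.108, -0.994, 0.001], [-0.001, -0.001, -1.0]]
wrist_force: [0.6, -0.5, -2.4]
gripper_width: 0.388
gripper_force: 30.0
```

drive_tool(
  rows=[
    [0, 0, 0, 0, 0, 0, 0],
    [0, 0, 0, 0, 0, 0, 0],
  ],
)

```text
time_s: 13.17
tcp_pos: [0.5007, -0.1752, 0.2513]
ee_rot: [[0.994, 0.108, -0.002], [0.108, -0.994, 0.001], [-0.002, -0.001, -1.0]]
wrist_force: [0.9, 0.5, -2.6]
gripper_width: 0.387
gripper_force: 30.0
```

```bash
python3 fl.py i.png
```

```text
top 437 ((0.5692803263664246, -0.1910005807876587), 0.009738469496369362)
1
white 61 [ 0.57127351 -0.19022796  0.1557399 ]
gear 6386 ((0.5539005994796753, -0.19274364411830902), (0.12970022857189178, 0.08849267661571503), 5.8967719078063965)
285 110 [ 0.50096995 -0.17435323  0.25151381]
```

View pics/i.png

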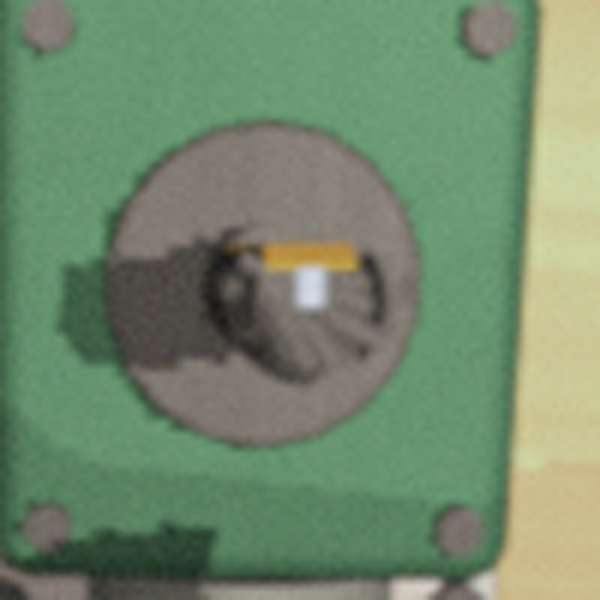

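The stripe and flat point straight up in the tool-aligned view, so the flat faces the guide, with the shaft still at (0.5693, −0.191). Now go above it.

drive_tool(
  rows=[
    [0, 23, -6, 0, 0, 0, 0],
    [0, 23, -6, 0, 0, 0, 0],
    [0, 23, -5, 0, 0, 0, 0],
    [0, 0, 0, 0, 0, 0, 0],
    [0, 0, 0, 0, 0, 0, 0],
  ],
)

```text
time_s: 13.63
tcp_pos: [0.5711, -0.19, 0.2511]
ee_rot: [[0.994, 0.112, -0.002], [0.112, -0.994, 0.001], [-0.002, -0.001, -1.0]]
wrist_force: [-0.8, 0.4, -2.8]
gripper_width: 0.387
gripper_force: 30.0
```

drive_tool(
  rows=[
    [0, 0, 0, -8, 0, 0, 0],
    [0, 0, 0, -8, 0, 0, 0],
    [0, 0, 0, 0, 0, 0, 0],
    [0, 0, 0, 0, 0, 0, 0],
    [0, 0, 0, 0, 0, 0, 0],
  ],
)

```text
time_s: 14.05
tcp_pos: [0.5703, -0.1914, 0.2366]
ee_rot: [[0.994, 0.111, 0.0], [0.111, -0.994, -0.0], [0.0, 0.0, -1.0]]
wrist_force: [0.1, 0.2, -2.1]
gripper_width: 0.385
gripper_force: 30.0
```

```bash
python3 - <<'E'
from h import *
for i in range(3):
    c=cam('side'); s=sense(); print(np.round(s['tcp_pos'],4),np.round(s['joints'],2).tolist())
P,C,uv=cloud(c); t=np.array(s['tcp_pos'])
R=np.hypot(*(P[:,:2]-t[:2]).T)
m=(R<.06)&(P[:,2]>t[2]-.06)&(P[:,2]<t[2]-.02)
print(m.sum(),P[m].min(0)-t,P[m].max(0)-t)
# rim circle fit: front-facing rim points
rim=(R<.04)&(P[:,2]>t[2]-.039)&(P[:,2]<t[2]-.026); Q=P[rim]
from scipy.optimize import least_squares
f=least_squares(lambda p:np.hypot(Q[:,0]-p[0],Q[:,1]-p[1])-.03,t[:2],loss='soft_l1',f_scale=.001); print('rim ctr - tcp',rim.sum(),f.x-t[:2],np.abs(f.fun).mean(), Q[:,2].min())
sh=(np.hypot(P[:,0]-.569,P[:,1]+.191)<.016)&(P[:,2]>.085)&(P[:,2]<.145); Q2=P[sh]
g=least_squares(lambda p:np.hypot(Q2[:,0]-p[0],Q2[:,1]-p[1])-.01,[.569,-.191],loss='soft_l1',f_scale=.001); print('shaft',sh.sum(),g.x,np.abs(g.fun).mean())
q=c['Rw'].T@(np.array([.569,-.191,.18])-c['tw']); u,v=int(q[0]/q[2]*c['fx']+c['cx']),int(q[1]/q[2]*c['fy']+c['cy'])
cv2.imwrite('pics/j.png',cv2.resize(c['frame'][v-45:v+45,u-45:u+45],(600,600),interpolation=cv2.INTER_CUBIC)[:,:,::-1])
E
```

```text
[ 0.5705 -0.1915  0.2368] [-3.15, 19.95, -3.42, 0.01, -66.59, 99.52]
[ 0.5706 -0.1915  0.2369] [-3.15, 19.95, -3.41, 0.01, -66.59, 99.53]
[ 0.5706 -0.1915  0.237 ] [-3.16, 19.95, -3.4, 0.0, -66.59, 99.53]
189 [-0.0297264  -0.03382736 -0.04034378] [ 0.02538003  0.02282581 -0.02013613]
rim ctr - tcp 101 [ 0.00206225 -0.00223413] 0.0016483834338202013 0.19840594010663737
shaft 112 [ 0.57186078 -0.19349368] 0.000956578524430262
```

View pics/j.png

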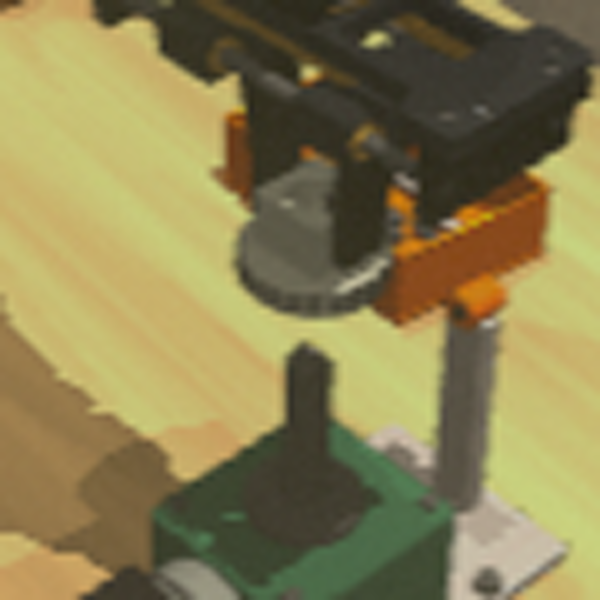

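The picture shows the pulley level and right above the shaft. The side view fits agree within 1 mm, and I'll nudge −0.6 mm in x. Descend in checked steps.

drive_tool(
  rows=[
    [0, -0.6, 0, -12, 0, 0, -0.008],
    [0, 0, 0, -12, 0, 0, 0],
    [0, 0, 0, -10, 0, 0, 0],
    [0, 0, 0, 0, 0, 0, 0],
    [0, 0, 0, 0, 0, 0, 0],
  ],
)

```text
time_s: 14.62
tcp_pos: [0.5698, -0.1916, 0.2021]
ee_rot: [[0.995, 0.103, -0.001], [0.103, -0.995, -0.0], [-0.001, 0.0, -1.0]]
wrist_force: [-1.0, 0.4, -2.8]
gripper_width: 0.387
gripper_force: 30.0
```

drive_tool(
  rows=[
    [0, 0, 0, -2, 0, 0, 0],
    [0, 0, 0, -2, 0, 0, 0],
    [0, 0, 0, -2, 0, 0, 0],
    [0, 0, 0, -2, 0, 0, 0],
    [0, 0, 0, -2, 0, 0, 0],
  ],
)

```text
time_s: 15.03
tcp_pos: [0.57, -0.1915, 0.1924]
ee_rot: [[0.995, 0.103, 0.0], [0.103, -0.995, -0.0], [0.0, 0.0, -1.0]]
wrist_force: [0.3, -0.6, -2.1]
gripper_width: 0.388
gripper_force: 30.0
```

drive_tool(
  rows=[
    [0, 0, 0, -2, 0, 0, 0],
    [0, 0, 0, -2, 0, 0, 0],
    [0, 0, 0, -2, 0, 0, 0],
    [0, 0, 0, 0, 0, 0, 0],
  ],
)

```text
time_s: 15.37
tcp_pos: [0.5697, -0.1914, 0.1858]
ee_rot: [[0.995, 0.103, -0.001], [0.103, -0.995, 0.0], [-0.001, -0.0, -1.0]]
wrist_force: [0.7, 1.0, -3.5]
gripper_width: 0.389
gripper_force: 30.0
```

The bore is on with no contact force. Carry on slowly to where the screw tip enters.

drive_tool(
  rows=[
    [0, 0, 0, -2.5, 0, 0, 0],
    [0, 0, 0, -2.5, 0, 0, 0],
    [0, 0, 0, -2.5, 0, 0, 0],
    [0, 0, 0, -2.5, 0, 0, 0],
    [0, 0, 0, -2, 0, 0, 0],
  ],
)

```text
time_s: 15.78
tcp_pos: [0.5699, -0.1915, 0.174]
ee_rot: [[0.995, 0.103, -0.0], [0.103, -0.995, 0.0], [-0.0, -0.0, -1.0]]
wrist_force: [0.3, 0.7, -2.2]
gripper_width: 0.39
gripper_force: 30.0
```

drive_tool(
  rows=[
    [0, 0, 0, -1.5, 0, 0, 0],
    [0, 0, 0, -1.5, 0, 0, 0],
    [0, 0, 0, -1.5, 0, 0, 0],
    [0, 0, 0, -1.5, 0, 0, 0],
    [0, 0, 0, 0, 0, 0, 0],
  ],
)

```text
time_s: 16.2
tcp_pos: [0.5698, -0.1915, 0.168]
ee_rot: [[0.995, 0.103, -0.001], [0.103, -0.995, 0.0], [-0.001, -0.0, -1.0]]
wrist_force: [-0.6, 0.3, -2.7]
gripper_width: 0.391
gripper_force: 30.0
```

drive_tool(
  rows=[
    [0, 0, 0, -2, 0, 0, 0],
    [0, 0, 0, -2, 0, 0, 0],
    [0, 0, 0, -2, 0, 0, 0],
    [0, 0, 0, -2, 0, 0, 0],
    [0, 0, 0, 0, 0, 0, 0],
  ],
)

```text
time_s: 16.62
tcp_pos: [0.5696, -0.1914, 0.1598]
ee_rot: [[0.995, 0.103, -0.001], [0.103, -0.995, 0.0], [-0.001, -0.0, -1.0]]
wrist_force: [-0.1, -0.5, -3.0]
gripper_width: 0.387
gripper_force: 30.0
```

The screw slides over the flat freely, with 21.8 mm still to go.

drive_tool(
  rows=[
    [0, 0, 0, -2.5, 0, 0, 0],
    [0, 0, 0, -2.5, 0, 0, 0],
    [0, 0, 0, -2.5, 0, 0, 0],
    [0, 0, 0, -2.5, 0, 0, 0],
    [0, 0, 0, -2, 0, 0, 0],
  ],
)

```text
time_s: 17.03
tcp_pos: [0.5699, -0.1915, 0.148]
ee_rot: [[0.995, 0.103, -0.0], [0.103, -0.995, 0.0], [-0.0, -0.0, -1.0]]
wrist_force: [-0.1, 0.1, -1.9]
gripper_width: 0.39
gripper_force: 30.0
```

drive_tool(
  rows=[
    [0, 0, 0, -2.5, 0, 0, 0],
    [0, 0, 0, -2.5, 0, 0, 0],
    [0, 0, 0, -2.5, 0, 0, 0],
    [0, 0, 0, -2, 0, 0, 0],
    [0, 0, 0, 0, 0, 0, 0],
  ],
)

```text
time_s: 17.45
tcp_pos: [0.5697, -0.1915, 0.1383]
ee_rot: [[0.995, 0.103, -0.001], [0.103, -0.995, 0.0], [-0.001, -0.0, -1.0]]
wrist_force: [-0.8, -0.4, -2.7]
gripper_width: 0.389
gripper_force: 30.0
```

drive_tool(
  rows=[
    [0, 0, 0, 0, 0, 0, 0],
    [0, 0, 0, 0, 0, 0, 0],
    [0, 0, 0, 0, 0, 0, 0],
    [0, 0, 0, 0, 0, 0, 0],
    [0, 0, 0, 0, 0, 0, 0],
  ],
)

```text
time_s: 17.87
tcp_pos: [0.57, -0.1915, 0.139]
ee_rot: [[0.995, 0.103, 0.0], [0.103, -0.995, -0.0], [0.0, 0.0, -1.0]]
wrist_force: [-1.2, -0.1, -2.9]
gripper_width: 0.389
gripper_force: 30.0
```

```bash
python3 - <<'E'
from h import *
c=cam('side'); s=sense(); t=np.array(s['tcp_pos']); print(t,s['wrist_force'])
P,C,uv=cloud(c); R=np.hypot(P[:,0]-.571,P[:,1]+.193)
hsv=cv2.cvtColor(c['frame'],cv2.COLOR_RGB2HSV)[uv[:,1],uv[:,0]]
rim=(R>.024)&(R<.034)&(P[:,2]>.085)&(P[:,2]<.125); print('rim z',np.percentile(P[rim][:,2],[2,10,50,90,98]),rim.sum())
q=c['Rw'].T@(np.array([.569,-.191,.12])-c['tw']); u,v=int(q[0]/q[2]*c['fx']+c['cx']),int(q[1]/q[2]*c['fy']+c['cy'])
cv2.imwrite('pics/k.png',cv2.resize(c['frame'][v-45:v+45,u-45:u+45],(600,600),interpolation=cv2.INTER_CUBIC)[:,:,::-1])
E
```

```text
[ 0.5700338  -0.19148704  0.13900128] [ 1.05217637 -1.31775396 -1.33657654]
rim z [0.10234124 0.1046472  0.1120882  0.11562288 0.12401383] 137
```

View pics/k.png

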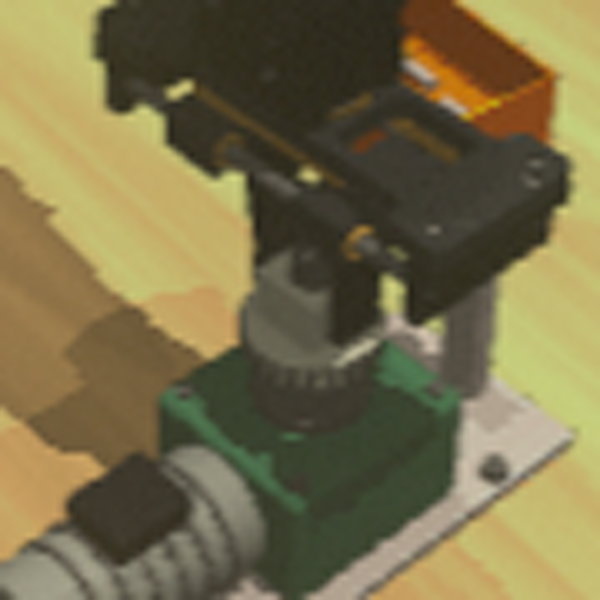

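The pulley sits level on the shaft, held in the gripper. Its rim spans about 0.10–0.115 m, as planned, which puts the screw at about 0.125–0.127 m. Handing in.

```bash
python3 -c "
from station import finish_job; print(finish_job())"
```

```text
the job is handed in; nothing more can be done
None
```

The job is handed in: the flat faces the key guide, and the gripper holds the pulley level on the shaft with its screw about halfway down the flat; no verdict came back.

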